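# Sweep the nuts into the counting tray's trough and shut its cover

### The arm

A 6-joint arm with a two-finger parallel gripper is mounted at the origin on the work surface; the furniture and walls round the work are solid. World frame = base frame: x ahead of the robot, y to its left, z up, the work surface at z = 0. Lengths are in m, angles in rad, forces in N, time in s.
With the tool pointing down it reaches from about 0.275 to 0.85 m from the base axis. Payload 5.2 kg.
Tool frame: the origin (TCP) lies at the very end of the fingers, on their centre line; the grasp point (between the pads) lies behind it (env.grasp_offset is the z of the grasp point in the tool frame, in m); z points along the fingers, y is the direction in which the jaws open and shut (so a half turn about z gives the same grasp; the last joint's range is limited). The gripper opens to 85 mm and grips with 20 to 120 N. Pads are 22 mm wide; open, the fingers measure 114 mm over their backs; the gripper's body (76 mm by 85 mm) begins 54 mm behind the grasp point. The pads swing forward as they close: fully open they stand 13 mm farther back than shut.
Start: joints at [-1.529, 0.259, 1.535, -0, 1.348, -0.203], TCP at [0.133, -0.534, 0.231] pointing down, gripper open.
Joint ranges: [-3.14, 3.14], [-0.91, 2.08], [0.19, 2.58], [-1.22, 4.36], [0.22, 2.71], [-3.12, 3.12]. Speed limits (rad/s): [2.57, 2.57, 3.14, 3.14, 3.14, 3.14].

### API

Orientations are given as a rotation vector (axis times angle).
In Python, from workcell import env gives the robot as it stands. The module is installed in compiled form; this text tells all that it offers.
- The arm moves only by the tool move_arm, never from a script. Its argument "deltas" is a list of rows, each a list of 3 entries, a list of its own where there are three numbers: the opening, from 0 (shut) to 1 (fully open), then the shift along the tool's x, y, z in mm, then the turn, a rotation vector about the tool's x, y, z in degrees. A call has 1 to 10 rows; each row shifts and turns the commanded pose from where the row before left it, along the tool's axes as they then stand; what a row does not reach is not made up. A row lasts 1/12 s, in which the tool goes at most 41.7 mm and 7.16 degrees, less where a joint would pass 70% of its speed; a pose out of reach is approached as far as the arm can. A call with a gripper value outside its range is refused whole. The fingers move at their own pace and stop on an object; "force" is the grip in N (left out, the last holds). Time passes only in rows, so rows that do not move let the fingers close. It gives the time, the measured TCP pose, the force and the opening at its end, in the units of the state.
- env.get_obs(): the state, without advancing time (a new reading comes with each control period).
- env.read_camera(name): name is "scene" or "top" or "wrist"; returns a dict with "image" (480x640x3 uint8, red, green, blue), "depth" (480x640 float32, m along the optical axis (not along the pixel's ray), 0 where there is no reading), "camera_matrix" (3x3 intrinsics, pixels), "R" (3x3) and "t" (3): a world point X has camera coordinates R X + t; the wrist camera has in their place "tool_from_camera" (4x4, takes a point from camera to tool coordinates, whose origin is the TCP and whose axes are the flange's). Camera axes: x right, y down, z forward; pixel columns grow to the right and rows downward; lengths in m; the calibration is good to about 2 mm. A picture is of the moment at which its call begins: read the wrist's pose just before it.
- env.sign_off(): hands the job in, once; it reports no verdict.
Trained networks look in a picture, given as the dict that the camera call returned (one of the last four; its "shot" number tells which), for a name from the list of things; names that differ only in an ending like _2 or _b are one class to them, and where a whole thing is asked for, a point or a joint stands for the part that bears it (a point fixed in the world has none). Each returns a list of dicts, best first, with "confidence" (0 to 1); they miss things now and then, are a little off and sometimes report something else, mostly with a low value. They report only what shows in the picture. A call takes as long as a camera call.
- env.cut_out(picture, thing): "pixels" (480x640 bool, what is visible of it).
- env.tip_of(picture, thing): "position" ([x, y, z] in m, in the coordinates of the camera as it stood for that picture, good to about 4 mm: a listed point, or the origin of a listed thing).
The state is a dict: "clock": time; "qpos": joint angles; "dq": joint speeds; "tau": joint torques, N m; "ee_pos": TCP position; "orientation": TCP orientation; "contact_force": force on the tool from outside, world axes, zero at the start; "moment": the same for the moment, N m; "width": finger opening in m.
Only numpy, scipy, OpenCV 4.12 (cv2) and the standard library are available. Lean on these libraries where they do the work, as an engineer would, in place of code of your own. Each camera call takes 0.05 s, during which the arm holds its last target.

### The job

Clear the nuts off the counting tray: with the closed fingers, sweep the three loose hexagon nuts across the deck and over its open edge into the trough along the tray's left side, without picking any of them up, then push the trough's cover over and press it down flat so that they stay in. Leave the ball bearing lying on the deck, and the oil bottle and tape measure beside the tray, where they are.

Things in the scene. Friction and masses are not known exactly. Their poses are not given: they have to be found in the camera images.
- tray: Grey counting tray standing fast on the bench, 210 mm (x) by 270 mm (y). Origin: centre of its underside, on the bench; z up. Deck on its -y side, trough along its +y (left) side. Rails 3 mm thick stand 12 mm above the deck along both x sides and the -y side, with a 54 mm gap for a pouring spout in the middle of the -y side
- deck (a point): Centre of the flat black deck's top, 52 mm above the bench, at y = -0.030 in the tray's frame, axes as the tray's. The deck is clear inside the rails over x = -0.102..0.102, y = -0.102..0.105 from here; at y = 0.105 it ends in a straight open edge without a rail, where the trough begins
- trough (a point): Centre of the trough's floor, 40 mm below the deck's level, at y = 0.1035 in the tray's frame, axes as the tray's (x along the trough, y across it). The trough is open at the top, 204 mm long inside (x) and 57 mm wide (y = -0.0285..0.0285 from here); its outer wall reaches the deck's level
- hinge (a point): Middle of the cover's hinge line, which runs along the tray's x on top of the trough's outer wall, 54.5 mm above the bench, at y = 0.1375 in the tray's frame; axes as the tray's
- cover (a joint): Angle of the trough's cover, rad: 0 shut (level over the trough, its top 2.5 mm above the deck's level), pi/2 upright, up to 2.0 leaning outward, away from the deck. At the start it stands open at 1.6 to 1.95. A stiff hinge holds it at any angle; about 1.5 N at its free edge swings it. It does not fall shut but must be pushed right down
- cover_tongue (a point): End of the finger tongue at the middle of the cover's free edge. The cover is a bare metal plate 204 mm long (x), 2 mm thick, reaching 69 mm from the hinge, and its tongue, 46 mm wide, 81 mm. At angle a this point lies 81 cos(a) mm from the hinge line towards the deck and 81 sin(a) mm above it
- nut_a: Plain steel hexagon nut lying flat on the deck, 24 mm across flats, 28 mm across corners, 14 mm high, 34 g, with a round threaded hole; origin at its centre (7 mm above the deck)
- nut_b: A second nut, the same as nut_a
- nut_c: A third nut, the same as nut_a; it starts nearest to the trough
- bearing: Ball bearing lying flat on the deck among the nuts, 47 mm in diameter, 14 mm high, round with a smooth bore; origin at the centre of its underside. It stays where it is
- oil_bottle: White squeeze bottle, 59 mm in diameter, 155 mm high, standing on the bench to the right of the tray; origin at the centre of its underside. It stays where it is
- tape_measure: Tape measure, 68 x 87 x 36 mm, lying on the bench to the left of the tray; origin at the centre of its underside. It stays where it is

How it is judged:
By the outcome, as a careful person would: the job done as asked, in the order asked, and still so for the second after the job is handed in, with the robot touching nothing.
It also fails if it takes over 58 s, if anything falls off the work surface, if the arm or the gripper's body presses on something with over 40 N, if the wrist force passes 120 N, or if a joint passes its speed limit or range.

## Working session

There is one attempt and no reset: what is moved stays moved. The work goes in short steps, Python scripts to look and compute and a tool call to move; the robot and the scene stay as the last step left them, time stands still between calls to the robot, and variables do not carry over. Pictures are saved under pics/ and viewed, and the job is handed in when it is done.

Besides the shell and the picture viewer there is one more tool, called after ">>>" as name(argument=value, ...) on one line, values as JSON. move_arm: Moves the arm, as the interface text tells. Its arguments: {"type":"object","properties":{"deltas":{"type":"array"},"force":{"type":"number"}},"required":["deltas"]}

```bash
mkdir -p pics; cat > h.py <<'E'
import numpy as np, cv2
from scipy.spatial.transform import Rotation as Rn
from workcell import env
def save(p,n): cv2.imwrite('pics/'+n+'.png',cv2.cvtColor(p['image'],cv2.COLOR_RGB2BGR))
def w(p,c): return p['R'].T@(np.asarray(c)-p['t'])
def px(p,X):
    c=p['R']@np.asarray(X)+p['t']; u=p['camera_matrix']@c; return u[:2]/u[2]
def cloud(p,m):
    v,u=np.nonzero(m&(p['depth']>0)); z=p['depth'][v,u]; K=p['camera_matrix']
    c=np.stack([(u-K[0,2])*z/K[0,0],(v-K[1,2])*z/K[1,1],z],1)
    return (c-p['t'])@p['R']
E
python3 - <<'E'
from h import *
o=env.get_obs(); print({k:np.round(v,3) for k,v in o.items()}, env.grasp_offset)
for n in ['scene','top']:
    p=env.read_camera(n); save(p,n+'0')
    for th in ['tray','deck','trough','hinge','cover_tongue','nut_a','bearing','oil_bottle','tape_measure']:
        try:
            for r in env.tip_of(p,th): print(n,th,np.round(w(p,r['position']),4),round(r['confidence'],2))
        except Exception as e: print(th,e)
E
```

```text
{'clock': np.float64(0.0), 'qpos': array([-1.529,  0.259,  1.536, -0.   ,  1.348, -0.203]), 'dq': array([-0.001,  0.001,  0.001, -0.002,  0.001, -0.   ]), 'tau': array([-3.0000e-03, -4.4604e+01, -2.9057e+01, -1.0000e-03,  1.2000e-02,
       -0.0000e+00]), 'ee_pos': array([ 0.133, -0.533,  0.23 ]), 'orientation': array([-3.116, -0.383, -0.   ]), 'contact_force': array([ 0.293, -1.022,  0.14 ]), 'moment': array([-0.029, -0.006,  0.018]), 'width': np.float64(0.086)} -0.0187
scene tray [0.5308 0.1099 0.0022] 0.7
scene deck [0.5327 0.253  0.0576] 0.72
scene deck [0.5234 0.0811 0.055 ] 0.61
scene deck [0.5584 0.1345 0.0598] 0.35
scene trough [0.5328 0.2204 0.0194] 0.74
scene hinge [0.5316 0.2558 0.0545] 0.87
scene cover_tongue [0.5321 0.2727 0.1384] 0.81
scene nut_a [0.5571 0.1402 0.0595] 0.66
scene nut_a [0.4613 0.0668 0.0651] 0.52
scene nut_a [0.585  0.054  0.0616] 0.44
scene bearing [0.5151 0.0265 0.0553] 0.77
scene oil_bottle [ 0.5806 -0.2476  0.0045] 0.62
top tray [0.5261 0.1145 0.0012] 0.92
top deck [ 0.4475  0.4552 -0.0005] 0.43
top trough [0.5588 0.1396 0.0581] 0.3
top hinge [0.5337 0.2528 0.0552] 0.77
top cover_tongue [0.5341 0.2671 0.1308] 0.97
top cover_tongue [0.4581 0.0649 0.0605] 0.29
top nut_a [0.4587 0.065  0.0612] 0.52
top nut_a [0.5881 0.0481 0.0587] 0.5
top nut_a [0.5566 0.1395 0.0562] 0.38
top bearing [0.517  0.0274 0.0516] 0.81
top bearing [0.5581 0.1385 0.0584] 0.44
top oil_bottle [ 0.5798 -0.2478 -0.001 ] 0.72
top oil_bottle [0.519  0.0303 0.0537] 0.21
top tape_measure [0.4466 0.4567 0.002 ] 0.66
```

View pics/scene0.png

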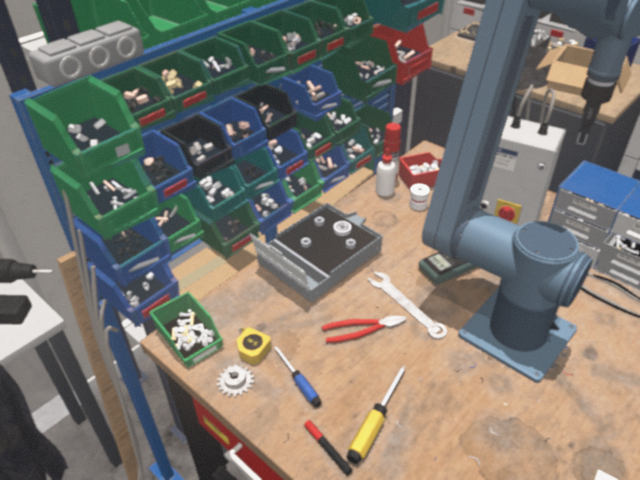

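View pics/top0.png

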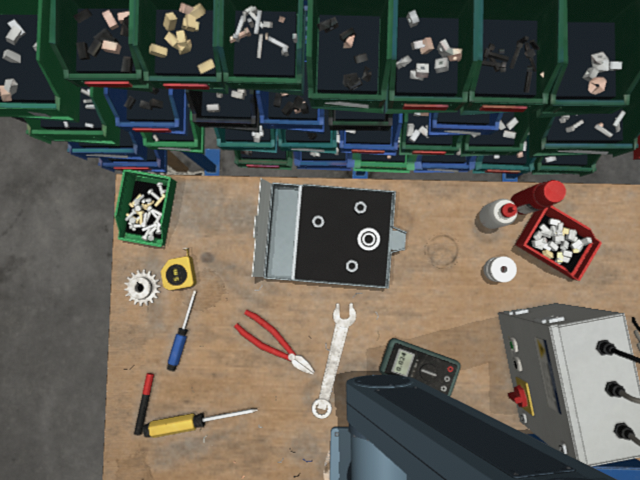

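The top view shows the tray at about (255–405, 182–288), with nuts at about (318,221), (360,208) and (351,266). The bearing is at (368,238) and the cover stands up on the left at x≈262. Next I'll measure these precisely.

```bash
python3 - <<'E'
from h import *
p=env.read_camera('top')
al=np.ones((480,640),bool)
K=p['camera_matrix'];print(K[0,0],p['t'],-p['R'].T@p['t'])
for th in ['nut_a','bearing']:
    for r in env.cut_out(p,th):
        m=r['pixels']; c=cloud(p,m); c=c[np.abs(c[:,2]-.066)<.006]
        if len(c): print(th,round(r['confidence'],2),m.sum(),len(c),np.round(c.mean(0),4),np.round((c.min(0)+c.max(0))/2,4),np.round(np.ptp(c,0),4))
for th in ['tray','cover_tongue','tape_measure','oil_bottle']:
    for r in env.cut_out(p,th):
        m=r['pixels']; c=cloud(p,m); print(th,round(r['confidence'],2),m.sum(),np.round(c.min(0),3),np.round(c.max(0),3))
c=cloud(p,al)
# deck
v=c[(np.abs(c[:,2]-.052)<.003)&(c[:,0]>.38)&(c[:,0]<.68)&(c[:,1]>-.1)&(c[:,1]<.3)]
r=cv2.minAreaRect((v[:,:2]*1000).astype(np.float32));print('deck',len(v),r,np.median(v[:,2]))
# trough floor
v=c[(np.abs(c[:,2]-.012)<.006)&(c[:,0]>.38)&(c[:,0]<.68)&(c[:,1]>.15)&(c[:,1]<.26)]
r=cv2.minAreaRect((v[:,:2]*1000).astype(np.float32));print('trough',len(v),r)
# rails
v=c[(np.abs(c[:,2]-.064)<.004)&(c[:,0]>.38)&(c[:,0]<.68)&(c[:,1]>-.1)&(c[:,1]<.2)]
r=cv2.minAreaRect((v[:,:2]*1000).astype(np.float32));print('rail',len(v),r)
# cover
v=c[(c[:,2]>.07)&(c[:,2]<.15)&(c[:,0]>.4)&(c[:,0]<.66)&(c[:,1]>.22)&(c[:,1]<.32)]
print('cover',len(v),v.min(0),v.max(0))
A=np.c_[v[:,0],v[:,2],np.ones(len(v))];s=np.linalg.lstsq(A,v[:,1],rcond=None)[0];print(s, 'ang',np.pi/2+np.arctan(s[1]))
cr=p['image'][160:310,230:430]; cv2.imwrite('pics/crop0.png',cv2.cvtColor(cv2.resize(cr,None,fx=4,fy=4,interpolation=cv2.INTER_CUBIC),cv2.COLOR_RGB2BGR))
s=env.read_camera('scene')
cr=s['image'][180:310,240:400]; cv2.imwrite('pics/crop0s.png',cv2.cvtColor(cv2.resize(cr,None,fx=4.5,fy=4.5,interpolation=cv2.INTER_CUBIC),cv2.COLOR_RGB2BGR))
# bins clearance: min x by height
for z0 in np.arange(.06,.5,.06):
    q=c[(c[:,2]>z0)&(c[:,2]<z0+.06)&(c[:,1]>-.05)&(c[:,1]<.3)&(c[:,0]>.66)]
    if len(q): print(round(z0,2),q[:,0].min(),len(q))
E
```

```text
547.1250826433266 [0.11071053 0.51795154 1.20949354] [0.45215442 0.10287673 1.23627586]
bearing 0.65 331 296 [0.5177 0.0312 0.0654] [0.5165 0.0311 0.0659] [0.0451 0.0453 0.0114]
tray 0.57 12834 [ 0.415 -0.05  -0.003] [0.644 0.281 0.135]
cover_tongue 0.81 1178 [ 0.433  0.244 -0.003] [0.634 0.287 0.138]
tape_measure 0.55 13038 [ 0.415 -0.056 -0.003] [0.644 0.281 0.138]
oil_bottle 0.63 878 [ 0.55  -0.29  -0.004] [ 0.619 -0.219  0.157]
deck 7300 ((545.0347900390625, 81.58647918701172), (358.9820556640625, 253.2662353515625), 89.1102523803711) 0.05187298364937529
trough 2162 ((520.052978515625, 221.3955841064453), (64.15767669677734, 275.3954772949219), 83.52587127685547)
rail 980 ((542.44140625, 43.90654754638672), (278.87738037109375, 256.69482421875), 89.47787475585938)
cover 941 [0.43276803 0.24697505 0.07000899] [0.63493021 0.27042346 0.13751015]
[-0.0549013   0.20631713  0.26753185] ang 1.7742586071017303
0.06 0.6621979264229229 2590
0.12 0.6768157269843763 45
0.18 0.6742546730196406 4176
0.24 0.6858283696484972 236
0.3 0.6835267038115103 4802
0.36 0.7028449253997946 280
0.42 0.6748164530161468 918
0.48 0.6759012638901698 22963
```

View pics/crop0.png

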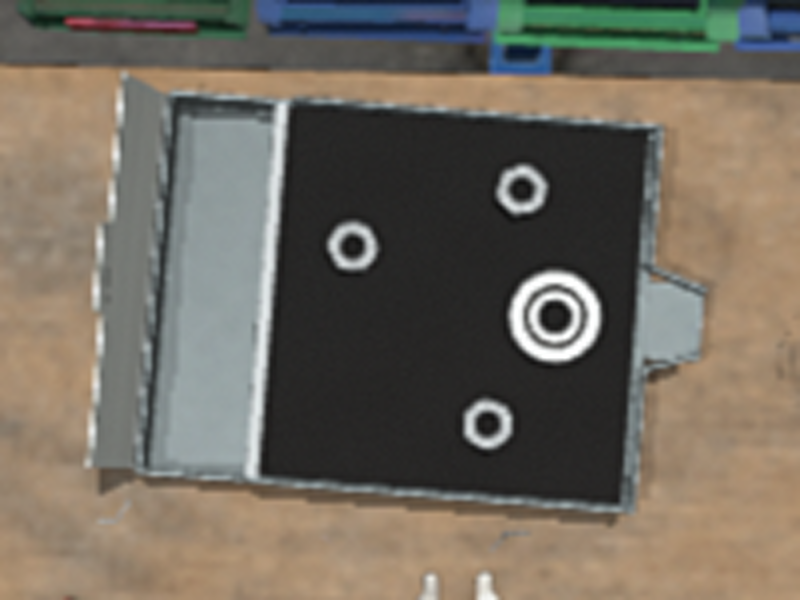

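View pics/crop0s.png

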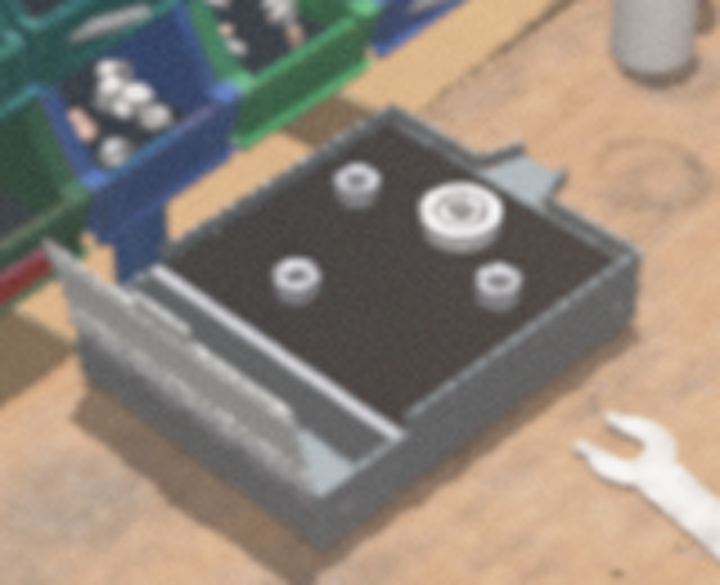

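```bash
cat >> h.py <<'E'
def onplane(p,uv,z):
    uv=np.atleast_2d(np.asarray(uv,float)); K=p['camera_matrix']
    d=np.c_[(uv[:,0]-K[0,2])/K[0,0],(uv[:,1]-K[1,2])/K[1,1],np.ones(len(uv))]@p['R']
    o=-p['R'].T@p['t']; return o+d*((z-o[2])/d[:,2])[:,None]
E
python3 - <<'E'
from h import *
p=env.read_camera('top')
im=p['image'].astype(int)
mk=(im.max(2)<70).astype(np.uint8); mk[:180]=0;mk[292:]=0;mk[:,:280]=0;mk[:,400:]=0
n,l,st,_=cv2.connectedComponentsWithStats(mk); k=1+np.argmax(st[1:,4]); m=(l==k).astype(np.uint8)
cs,_=cv2.findContours(m,cv2.RETR_EXTERNAL,cv2.CHAIN_APPROX_NONE); q=cs[0][:,0,:]
P=onplane(p,q,.052); r=cv2.minAreaRect((P[:,:2]*1000).astype(np.float32)); print(r); print(cv2.boxPoints(r))
# side line fits
bx=cv2.boxPoints(r)/1000
for i in range(4):
    a,b=bx[i],bx[(i+1)%4]; L=np.linalg.norm(b-a); d=(b-a)/L; nn=np.array([-d[1],d[0]])
    s=(P[:,:2]-a)@d; h=(P[:,:2]-a)@nn; sel=(np.abs(h)<.006)&(s>.015)&(s<L-.015)
    f=np.polyfit(s[sel],h[sel],1); print('side',np.round(a,4),np.round(b,4),'angle',np.degrees(np.arctan2(d[1],d[0])+np.arctan(f[0])),'offset mid',f[0]*L/2+f[1],sel.sum())
# bright nuts
br=((im.min(2)>90)).astype(np.uint8)
hull=cv2.convexHull(q); dm=np.zeros((480,640),np.uint8); cv2.fillConvexPoly(dm,hull,1); dm=cv2.erode(dm,np.ones((5,5)))
n,l,st,ce=cv2.connectedComponentsWithStats(br&dm)
for i in range(1,n):
    if st[i,4]>20:
        cc,_=cv2.findContours((l==i).astype(np.uint8),cv2.RETR_EXTERNAL,cv2.CHAIN_APPROX_NONE)
        (c0,rr)=cv2.minEnclosingCircle(cc[0]); print(ce[i],st[i,4],np.round(onplane(p,[c0],.064),4),rr, np.round(onplane(p,[ce[i]],.064),4))
E
```

```text
((525.355224609375, 85.31717681884766), (194.91465759277344, 203.87388610839844), 86.77400970458984)
[[418.0955    -6.249275]
 [621.64624  -17.72216 ]
 [632.615    176.88364 ]
 [429.0642   188.3565  ]]
side [ 0.4181 -0.0062] [ 0.6216 -0.0177] angle -3.12517384017531 offset mid 0.0010960814321922504 80
side [ 0.6216 -0.0177] [0.6326 0.1769] angle 86.59842150027137 offset mid 0.00116402885445033 75
side [0.6326 0.1769] [0.4291 0.1884] angle 176.78978756707596 offset mid 0.0010186663474271043 80
side [0.4291 0.1884] [ 0.4181 -0.0062] angle -93.07236455384621 offset mid 0.0010755876085570496 76
[360.01052632 206.86315789] 95 [[0.5859 0.0509 0.064 ]] 6.349156379699707 [[0.5862 0.0508 0.064 ]]
[317.79120879 220.91208791] 91 [[0.5534 0.1407 0.064 ]] 6.21950626373291 [[0.5538 0.1408 0.064 ]]
[368.18306011 238.66939891] 366 [[0.5182 0.0317 0.064 ]] 11.660506248474121 [[0.5181 0.0318 0.064 ]]
[351.41111111 265.6       ] 90 [[0.4603 0.067  0.064 ]] 6.4116291999816895 [[0.4596 0.0665 0.064 ]]
```

```bash
python3 - <<'E'
from h import *
p=env.read_camera('top'); c=cloud(p,np.ones((480,640),bool))
print('box region'); q=c[(c[:,1]<-.25)&(c[:,1]>-.7)&(c[:,0]>0)&(c[:,0]<.4)&(c[:,2]>.1)&(c[:,2]<.5)]
print(len(q),q.min(0),q.max(0))
s=env.read_camera('scene'); d=cloud(s,np.ones((480,640),bool))
A=np.array([.133,-.534]);B=np.array([.55,.08]);u=(B-A)/np.linalg.norm(B-A);L=np.linalg.norm(B-A);n=np.array([-u[1],u[0]])
for nm,cc in [('top',c),('scene',d)]:
  for t in np.arange(0,L,.075):
    k=((cc[:,:2]-A)@u); h=np.abs((cc[:,:2]-A)@n); e=cc[(k>t)&(k<t+.075)&(h<.07)]
    if len(e): print(nm,np.round(A+u*t,2),len(e),np.round(e[:,2].max(),3))
# tray-frame depth profile
th=np.radians(-3.15);ty=np.array([-np.sin(th),np.cos(th)]);tx=np.array([np.cos(th),np.sin(th)])
O=np.array([.5255,.0898]); T=(c[:,:2]-O)@np.c_[tx,ty]
for x0 in (-.07,-.03,.03,.07):
  g=(np.abs(T[:,0]-x0)<.006)&(c[:,2]<.2)&(c[:,2]>0); 
  print(x0,[(round(a,3),round(float(np.median(c[g&(np.abs(T[:,1]-a)<.0015),2])),3)) for a in np.arange(.085,.125,.003)])
  print('  wall',[(round(a,3),round(float(np.median(c[g&(np.abs(T[:,1]-a)<.0015),2])),3)) for a in np.arange(.15,.195,.003)])
for a in np.arange(-.125,-.09,.003):
  g=(np.abs(T[:,0]-.07)<.02)&(np.abs(T[:,1]-a)<.0015)&(c[:,2]<.2); print(round(a,3),np.round(np.median(c[g,2]),3),end=' ')
E
```

```text
box region
17037 [ 0.07714663 -0.49066152  0.10001173] [ 0.38901133 -0.26208454  0.38332297]
top [ 0.13 -0.53] 103 0.2
top [ 0.18 -0.47] 552 0.314
top [ 0.22 -0.41] 3460 0.373
top [ 0.26 -0.35] 5661 0.383
top [ 0.3  -0.29] 4934 0.303
top [ 0.34 -0.22] 2106 0.008
top [ 0.39 -0.16] 2084 0.007
top [ 0.43 -0.1 ] 2040 0.068
top [ 0.47 -0.04] 2066 0.073
top [0.51 0.02] 2224 0.072
scene [ 0.13 -0.53] 2505 0.535
scene [ 0.18 -0.47] 477 0.398
scene [ 0.22 -0.41] 952 0.588
scene [ 0.26 -0.35] 1794 0.305
scene [ 0.34 -0.22] 142 0.008
scene [ 0.39 -0.16] 788 0.009
scene [ 0.43 -0.1 ] 674 0.07
scene [ 0.47 -0.04] 766 0.073
scene [0.51 0.02] 910 0.073
-0.07 [(np.float64(0.085), 0.051), (np.float64(0.088), 0.052), (np.float64(0.091), 0.052), (np.float64(0.094), 0.052), (np.float64(0.097), 0.053), (np.float64(0.1), 0.052), (np.float64(0.103), 0.012), (np.float64(0.106), 0.012), (np.float64(0.109), 0.011), (np.float64(0.112), 0.01), (np.float64(0.115), 0.011), (np.float64(0.118), 0.013), (np.float64(0.121), 0.013), (np.float64(0.124), 0.01)]
  wall [(np.float64(0.15), 0.012), (np.float64(0.153), 0.00
[... 2280 characters left out ...]
 (np.float64(0.109), 0.012), (np.float64(0.112), 0.011), (np.float64(0.115), 0.009), (np.float64(0.118), 0.013), (np.float64(0.121), 0.012), (np.float64(0.124), 0.012)]
  wall [(np.float64(0.15), 0.008), (np.float64(0.153), 0.011), (np.float64(0.156), 0.029), (np.float64(0.159), 0.054), (np.float64(0.162), 0.064), (np.float64(0.165), 0.078), (np.float64(0.168), 0.091), (np.float64(0.171), 0.109), (np.float64(0.174), 0.121), (np.float64(0.177), 0.117), (np.float64(0.18), nan), (np.float64(0.183), nan), (np.float64(0.186), nan), (np.float64(0.189), nan), (np.float64(0.192), nan), (np.float64(0.195), 0.003)]
-0.125 -0.0 -0.122 0.001 -0.119 -0.0 -0.116 0.003 -0.113 nan -0.11 0.063 -0.107 0.055 -0.104 0.052 -0.101 0.052 -0.098 0.052 -0.095 0.052 -0.092 0.052
  return _methods._mean(a, axis=axis, dtype=dtype,
  ret = ret.dtype.type(ret / rcount)
```

```bash
python3 - <<'E'
from h import *
p=env.read_camera('top'); c=cloud(p,np.ones((480,640),bool))
D=p['depth']
for (u,v) in [(520,330),(550,330),(600,330),(550,400),(600,400),(520,400),(605,383),(560,440),(630,350),(630,430),(480,420),(430,400),(400,370),(575,320)]:
    m=np.zeros((480,640),bool); m[v-2:v+3,u-2:u+3]=1; q=cloud(p,m); print((u,v),p['image'][v,u],np.round(np.median(q,0),3) if len(q) else None)
s=env.read_camera('scene'); cr=s['image'][0:300,400:640]; cv2.imwrite('pics/cs1.png',cv2.cvtColor(cv2.resize(cr,None,fx=2,fy=2,interpolation=cv2.INTER_CUBIC),cv2.COLOR_RGB2BGR))
for (u,v) in [(535,130),(520,170),(505,210),(600,190),(560,70),(620,170),(590,100)]:
    m=np.zeros((480,640),bool); m[v-2:v+3,u-2:u+3]=1; q=cloud(s,m); print('s',(u,v),np.round(np.median(q,0),3) if len(q) else None)
E
```

```text
(520, 330) [81 81 77] [ 0.339 -0.268  0.138]
(550, 330) [131 132 128] [ 0.357 -0.265  0.296]
(600, 330) [192 195 192] [ 0.359 -0.35   0.295]
(550, 400) [94 93 88] [ 0.226 -0.291  0.232]
(600, 400) [193 195 191] [ 0.242 -0.349  0.295]
(520, 400) [161  49  48] [ 0.196 -0.279  0.107]
(605, 383) [177 178 174] [ 0.271 -0.357  0.296]
(560, 440) [75 75 71] [ 0.157 -0.307  0.236]
(630, 350) [152 155 151] [ 0.327 -0.401  0.295]
(630, 430) [26 26 26] [ 0.201 -0.386  0.32 ]
(480, 420) [28 34 39] [ 0.255 -0.097  0.49 ]
(430, 400) [28 33 38] [ 0.253 -0.05   0.376]
(400, 370) [131 137 120] [ 0.237 -0.044  0.04 ]
(575, 320) [79 79 76] [ 0.373 -0.317  0.275]
s (535, 130) [ 0.215 -0.384  0.298]
s (520, 170) [ 0.195 -0.298  0.225]
s (505, 210) [ 0.2   -0.275  0.107]
s (600, 190) [ 0.013 -0.382  0.202]
s (560, 70) [ 0.477 -1.255  0.085]
s (620, 170) [ 0.244 -1.836 -0.588]
s (590, 100) [ 0.134 -0.497  0.367]
```

View pics/cs1.png

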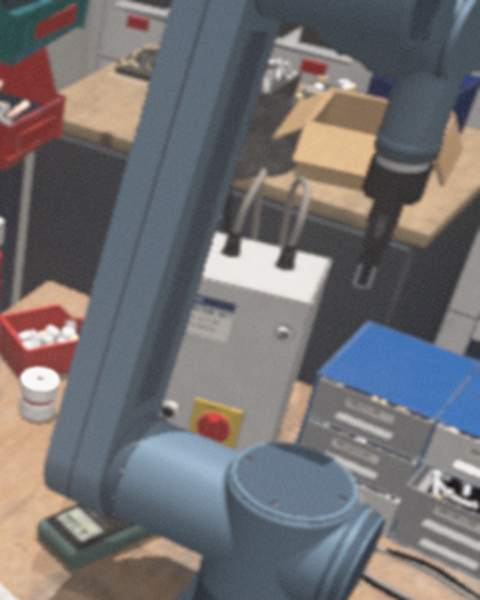

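The control box with cables (top z≈0.30, cables to about 0.38) stands between the start pose and the tray, so I'll raise the arm first with the fingers closing, then swing over it.

>>> move_arm(deltas=[[0,[0,0,-40],[0,0,0]],[0,[0,0,-40],[0,0,0]],[0,[0,0,-40],[0,0,0]],[0,[0,0,-40],[0,0,0]],[0,[0,0,-40],[0,0,0]],[0,[0,0,-40],[0,0,0]],[0,[0,0,-10],[0,0,0]]], force=40)

```text
clock: 2.23
ee_pos: [0.1334, -0.5341, 0.4886]
orientation: [3.107, 0.382, -0.001]
contact_force: [0.1, 0.1, 0.7]
width: 0.0004
```

```bash
cat >> h.py <<'E'
PSI=86.85
def plan(way, psi_end=PSI, step=.040, rstep=6.5):
    """way: list of world targets; rotates about z to psi_end over the whole path"""
    o=env.get_obs(); P=np.array(o['ee_pos']); R0=Rn.from_rotvec(o['orientation']); x=R0.as_matrix()[:,0]
    psi=np.degrees(np.arctan2(x[1],x[0])); print('at',np.round(P,4),'psi',round(psi,2),'tilt',R0.as_matrix()[:,2])
    pts=[]
    for q in way:
        q=np.array(q); n=max(1,int(np.ceil(np.linalg.norm(q-P)/step))); pts+=[P+(q-P)*(i+1)/n for i in range(n)]; P=q
    P=np.array(o['ee_pos']); N=len(pts); rows=[]
    left=psi_end-psi
    for i,q in enumerate(pts):
        a=np.radians(psi); d=q-P; ex=np.array([np.cos(a),np.sin(a)]); ey=np.array([np.sin(a),-np.cos(a)])
        t=np.clip(left,-rstep,rstep); rows.append([0,[round(float(d[:2]@ex*1000),1),round(float(d[:2]@ey*1000),1),round(float(-d[2]*1000),1)],[0,0,round(float(-t),2)]])
        psi+=t; left-=t; P=q
    print(N,'rows, rot left',left); print(str(rows).replace(' ',''))
E
python3 - <<'E'
from h import *
# nut_c first: start behind it; tray dir
th=np.radians(-3.15);ty=np.array([-np.sin(th),np.cos(th)])
c=np.array([.5536,.1407]); print('c start',c-ty*.040,'end',c+ty*.05)
plan([[.30,-.47,.48],[.48,-.28,.48],[.55,-.05,.48],[.551,.098,.30],[.551,.098,.12]])
E
```

```text
c start [0.55140199 0.10076044] end [0.55634751 0.19062445]
at [ 0.1334 -0.5341  0.4886] psi 14.03 tilt [ 4.30673184e-04 -1.08639428e-02 -9.99940893e-01]
30 rows, rot left 0.0
[[0,[35.4,-4.4,1.7],[0,0,-6.5]],[0,[35.7,-0.3,1.7],[0,0,-6.5]],[0,[35.5,3.7,1.7],[0,0,-6.5]],[0,[34.9,7.7,1.7],[0,0,-6.5]],[0,[33.8,11.6,1.7],[0,0,-6.5]],[0,[37.4,-0.0,-0.0],[0,0,-6.5]],[0,[37.2,4.2,-0.0],[0,0,-6.5]],[0,[36.4,8.4,-0.0],[0,0,-6.5]],[0,[35.2,12.5,-0.0],[0,0,-6.5]],[0,[33.6,16.4,-0.0],[0,0,-6.5]],[0,[31.5,20.1,-0.0],[0,0,-6.5]],[0,[29.1,23.5,-0.0],[0,0,-1.32]],[0,[33.4,8.2,-0.0],[0,0,-0.0]],[0,[33.4,8.2,-0.0],[0,0,-0.0]],[0,[33.4,8.2,-0.0],[0,0,-0.0]],[0,[33.4,8.2,-0.0],[0,0,-0.0]],[0,[33.4,8.2,-0.0],[0,0,-0.0]],[0,[33.4,8.2,-0.0],[0,0,-0.0]],[0,[33.4,8.2,-0.0],[0,0,-0.0]],[0,[24.6,-1.2,30.0],[0,0,-0.0]],[0,[24.6,-1.2,30.0],[0,0,-0.0]],[0,[24.6,-1.2,30.0],[0,0,-0.0]],[0,[24.6,-1.2,30.0],[0,0,-0.0]],[0,[24.6,-1.2,30.0],[0,0,-0.0]],[0,[24.6,-1.2,30.0],[0,0,-0.0]],[0,[-0.0,0.0,36.0],[0,0,-0.0]],[0,[0.0,0.0,36.0],[0,0,-0.0]],[0,[0.0,0.0,36.0],[0,0,-0.0]],[0,[0.0,0.0,36.0],[0,0,-0.0]],[0,[0.0,0.0,36.0],[0,0,-0.0]]]
```

>>> move_arm(deltas=[[0,[35.5,-4.5,0],[0,0,-6.5]],[0,[35.5,-0.5,0],[0,0,-6.5]],[0,[35.5,3.5,0],[0,0,-6.5]],[0,[35,7.5,0],[0,0,-6.5]],[0,[34,11.5,0],[0,0,-6.5]],[0,[37.5,0,0],[0,0,-6.5]],[0,[37,4,0],[0,0,-6.5]],[0,[36.5,8.5,0],[0,0,-6.5]],[0,[35,12.5,0],[0,0,-6.5]],[0,[33.5,16.5,0],[0,0,-6.5]]])

```text
clock: 3.07
ee_pos: [0.4292, -0.3316, 0.4814]
orientation: [2.418, 2.005, 0.0]
contact_force: [0.9, -0.3, -0.0]
width: -0.0
```

```bash
python3 - <<'E'
from h import *
plan([[.50,-.22,.45],[.551,-.05,.40],[.551,.098,.30],[.551,.098,.12]])
E
```

```text
at [ 0.4292 -0.3316  0.4814] psi 79.34 tilt [ 1.40347302e-04 -1.52877308e-04 -9.99999978e-01]
19 rows, rot left 0.0
[[0,[30.7,12.2,7.8],[0,0,-6.5]],[0,[29.1,15.6,7.8],[0,0,-1.01]],[0,[28.8,16.1,7.8],[0,0,-0.0]],[0,[28.8,16.1,7.8],[0,0,-0.0]],[0,[34.5,8.3,10.0],[0,0,-0.0]],[0,[34.5,8.3,10.0],[0,0,-0.0]],[0,[34.5,8.3,10.0],[0,0,-0.0]],[0,[34.5,8.3,10.0],[0,0,-0.0]],[0,[34.5,8.3,10.0],[0,0,-0.0]],[0,[29.6,-1.6,20.0],[0,0,-0.0]],[0,[29.6,-1.6,20.0],[0,0,-0.0]],[0,[29.6,-1.6,20.0],[0,0,-0.0]],[0,[29.6,-1.6,20.0],[0,0,-0.0]],[0,[29.6,-1.6,20.0],[0,0,-0.0]],[0,[-0.0,0.0,36.0],[0,0,-0.0]],[0,[0.0,0.0,36.0],[0,0,-0.0]],[0,[0.0,0.0,36.0],[0,0,-0.0]],[0,[0.0,0.0,36.0],[0,0,-0.0]],[0,[0.0,0.0,36.0],[0,0,-0.0]]]
```

>>> move_arm(deltas=[[0,[30.5,12,8],[0,0,-6.5]],[0,[29,15.5,8],[0,0,-1]],[0,[29,16,8],[0,0,0]],[0,[29,16,8],[0,0,0]],[0,[34.5,8.5,10],[0,0,0]],[0,[34.5,8.5,10],[0,0,0]],[0,[34.5,8.5,10],[0,0,0]],[0,[34.5,8.5,10],[0,0,0]],[0,[34.5,8.5,10],[0,0,0]],[0,[0,0,0],[0,0,0]]])

```text
clock: 3.9
ee_pos: [0.5522, -0.0461, 0.3972]
orientation: [-2.278, -2.157, -0.002]
contact_force: [-0.3, -0.8, -0.5]
width: 0.0
```

```bash
python3 - <<'E'
from h import *
plan([[.551,.098,.30],[.551,.098,.10]])
E
```

```text
at [ 0.5522 -0.0461  0.3972] psi 86.89 tilt [-0.00246731  0.00413569 -0.9999884 ]
10 rows, rot left 0.0
[[0,[28.8,-1.8,19.4],[0,0,0.04]],[0,[28.8,-1.8,19.4],[0,0,-0.0]],[0,[28.8,-1.8,19.4],[0,0,-0.0]],[0,[28.8,-1.8,19.4],[0,0,-0.0]],[0,[28.8,-1.8,19.4],[0,0,-0.0]],[0,[0.0,0.0,40.0],[0,0,-0.0]],[0,[0.0,0.0,40.0],[0,0,-0.0]],[0,[0.0,0.0,40.0],[0,0,-0.0]],[0,[0.0,0.0,40.0],[0,0,-0.0]],[0,[0.0,0.0,40.0],[0,0,-0.0]]]
```

>>> move_arm(deltas=[[0,[29,-2,19],[0,0,0]],[0,[29,-2,19],[0,0,0]],[0,[29,-2,19],[0,0,0]],[0,[29,-2,19],[0,0,0]],[0,[27,-2,19],[0,0,0]],[0,[0,0,40],[0,0,0]],[0,[0,0,40],[0,0,0]],[0,[0,0,40],[0,0,0]],[0,[0,0,40],[0,0,0]],[0,[0,0,36],[0,0,0]]])

```text
clock: 4.73
ee_pos: [0.55, 0.0909, 0.1063]
orientation: [-2.287, -2.153, 0.001]
contact_force: [0.4, 0.4, -0.8]
width: 0.0003
```

>>> move_arm(deltas=[[0,[0,0,0],[0,0,0]],[0,[0,0,0],[0,0,0]]])

```text
clock: 4.9
ee_pos: [0.5493, 0.0908, 0.1072]
orientation: [-2.286, -2.151, 0.005]
contact_force: [0.6, 0.9, 1.2]
width: 0.0002
```

```bash
python3 - <<'E'
from h import *
plan([[.5514,.098,.056]])
p=env.read_camera('wrist'); save(p,'w1'); 
E
```

```text
at [0.5493 0.0908 0.1072] psi 86.51 tilt [-4.54014966e-03  8.53074139e-05 -9.99989690e-01]
2 rows, rot left 0.0
[[0,[3.6,0.8,25.6],[0,0,-0.34]],[0,[3.6,0.8,25.6],[0,0,-0.0]]]
```

View pics/w1.png

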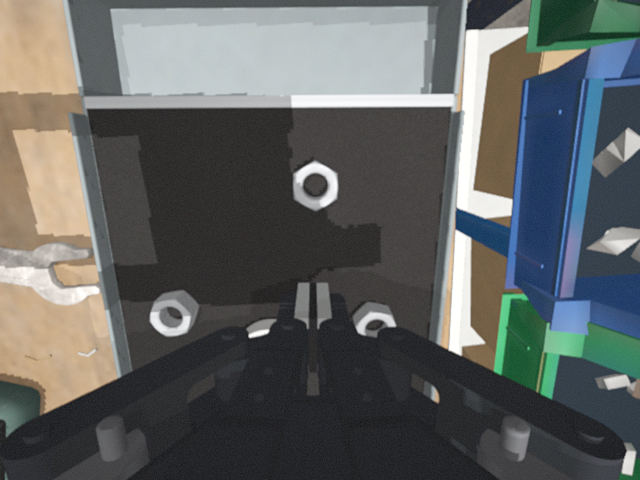

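Wrist view: the closed fingertips at (312,285) line up with nut_c at (316,186). The deck edge is the white strip at row 100. I'll go down now, then sweep nut_c.

>>> move_arm(deltas=[[0,[2,0,26],[0,0,-0.3]],[0,[2,0,20],[0,0,0]],[0,[0,0,5],[0,0,0]],[0,[0,0,0],[0,0,0]]])

```text
clock: 5.28
ee_pos: [0.5516, 0.095, 0.0586]
orientation: [2.281, 2.158, 0.001]
contact_force: [-0.7, -0.1, 0.9]
width: 0.0004
```

>>> move_arm(deltas=[[0,[5,0,2],[0,0,0]],[0,[9,0,0],[0,0,0]],[0,[11,0,0],[0,0,0]],[0,[11,0,0],[0,0,0]],[0,[11,0,0],[0,0,0]],[0,[11,0,0],[0,0,0]],[0,[11,0,0],[0,0,0]],[0,[11,0,0],[0,0,0]],[0,[11,0,0],[0,0,0]],[0,[11,0,0],[0,0,0]]])

```text
clock: 6.12
ee_pos: [0.5563, 0.1983, 0.0552]
orientation: [-2.282, -2.159, 0.0]
contact_force: [0.1, 1.0, -1.1]
width: -0.0002
```

>>> move_arm(deltas=[[0,[3,0,0],[0,0,0]],[0,[0,0,0],[0,0,0]],[0,[0,0,-25],[0,0,0]],[0,[0,0,-25],[0,0,0]],[0,[0,0,0],[0,0,0]]])

```text
clock: 6.53
ee_pos: [0.5596, 0.2, 0.1099]
orientation: [2.279, 2.156, 0.01]
contact_force: [1.2, 0.4, 1.0]
width: -0.0002
```

```bash
python3 - <<'E'
from h import *
p=env.read_camera('wrist'); save(p,'w2'); 
# start for nut at (.5862,.0508)
th=np.radians(-3.15);ty=np.array([-np.sin(th),np.cos(th)]); s=np.array([.5862,.0508])-ty*.043
plan([[s[0],s[1],.105],[s[0],s[1],.0565]])
s=env.read_camera('scene'); cr=s['image'][180:310,240:400]; cv2.imwrite('pics/s2.png',cv2.cvtColor(cv2.resize(cr,None,fx=4.5,fy=4.5,interpolation=cv2.INTER_CUBIC),cv2.COLOR_RGB2BGR))
E
```

```text
at [0.5587 0.1998 0.108 ] psi 86.81 tilt [ 5.68682556e-03  6.23770302e-04 -9.99983635e-01]
7 rows, rot left 0.0
[[0,[-38.0,7.1,0.6],[0,0,-0.04]],[0,[-38.1,7.1,0.6],[0,0,-0.0]],[0,[-38.1,7.1,0.6],[0,0,-0.0]],[0,[-38.1,7.1,0.6],[0,0,-0.0]],[0,[-38.1,7.1,0.6],[0,0,-0.0]],[0,[0.0,-0.0,24.2],[0,0,-0.0]],[0,[0.0,0.0,24.2],[0,0,-0.0]]]
```

View pics/w2.png

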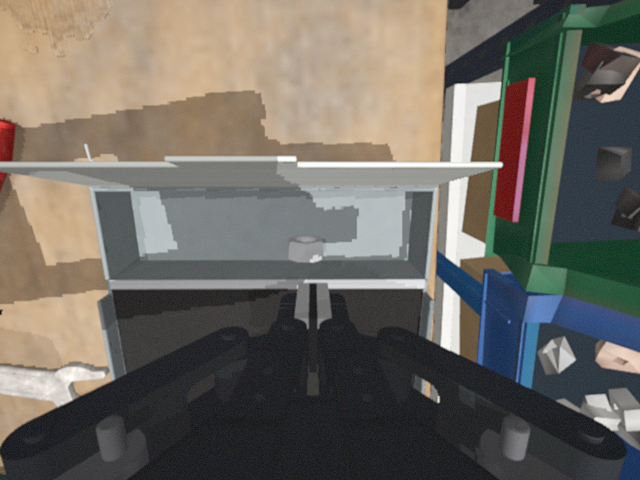

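View pics/s2.png

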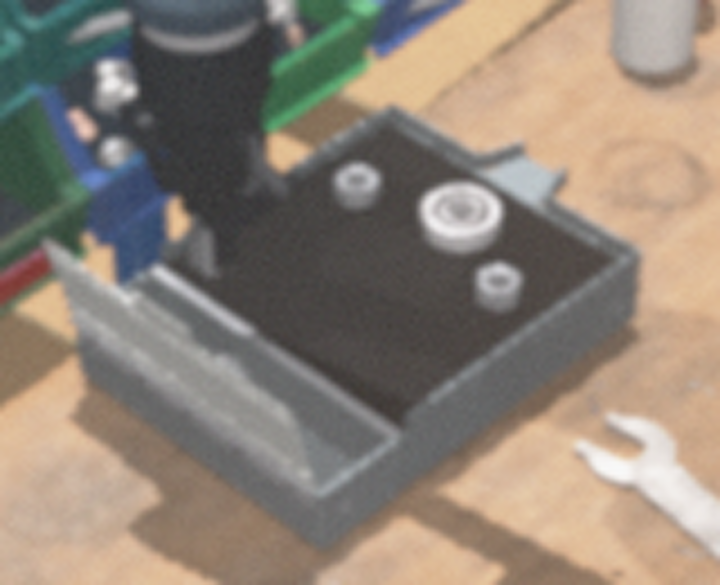

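Nut_c is in the trough, at wrist picture (305,248). The other parts haven't moved. Next is the far nut.

>>> move_arm(deltas=[[0,[-38,7,0],[0,0,0]],[0,[-38,7,0],[0,0,0]],[0,[-38,7,0],[0,0,0]],[0,[-38,7,0],[0,0,0]],[0,[-36,7,0],[0,0,0]],[0,[0,0,0],[0,0,0]]])

```text
clock: 7.13
ee_pos: [0.5815, 0.0034, 0.1041]
orientation: [2.287, 2.152, -0.004]
contact_force: [0.4, 0.6, -0.1]
width: -0.0
```

```bash
python3 - <<'E'
from h import *
p=env.read_camera('wrist'); save(p,'w3'); 
plan([[.584,.009,.0565]])
E
```

```text
at [0.5808 0.0064 0.104 ] psi 86.5 tilt [-1.83057465e-03 -4.29076402e-04 -9.99998232e-01]
2 rows, rot left 0.0
[[0,[1.4,1.5,23.7],[0,0,-0.35]],[0,[1.4,1.5,23.7],[0,0,-0.0]]]
```

View pics/w3.png

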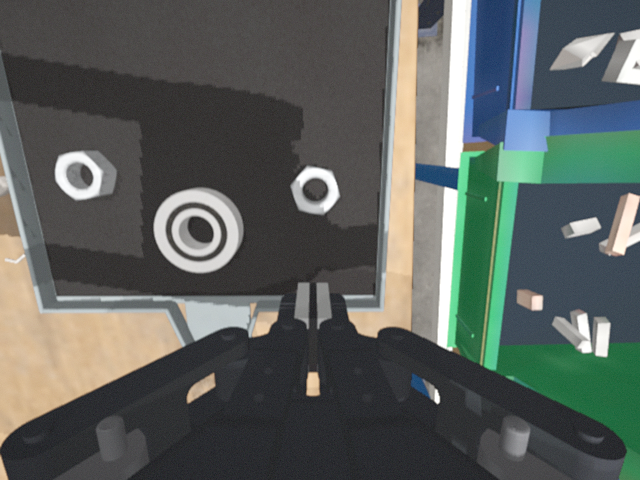

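>>> move_arm(deltas=[[0,[3,2,24],[0,0,-0.3]],[0,[3,1,20],[0,0,0]],[0,[0,0,2],[0,0,0]],[0,[0,0,0],[0,0,0]]])

```text
clock: 7.52
ee_pos: [0.5824, 0.0173, 0.0573]
orientation: [-2.272, -2.163, 0.005]
contact_force: [-0.9, 0.4, -0.0]
width: 0.0001
```

>>> move_arm(deltas=[[0,[6,1.5,0],[0,0,0]],[0,[10,0,0],[0,0,0]],[0,[11,0,0],[0,0,0]],[0,[11,0,0],[0,0,0]],[0,[11,0,0],[0,0,0]],[0,[11,0,0],[0,0,0]],[0,[11,0,0],[0,0,0]],[0,[11,0,0],[0,0,0]],[0,[0,0,0],[0,0,0]]])

```text
clock: 8.27
ee_pos: [0.59, 0.1005, 0.0593]
orientation: [-2.274, -2.167, -0.001]
contact_force: [-0.6, 0.5, 0.2]
width: -0.0
```

```bash
python3 - <<'E'
from h import *
plan([[.594,.200,.0565]])
p=env.read_camera('wrist'); save(p,'w4'); 
E
```

```text
at [0.59   0.1005 0.0593] psi 87.23 tilt [ 8.87332808e-05  7.97143584e-04 -9.99999678e-01]
3 rows, rot left 0.0
[[0,[33.2,-0.3,0.9],[0,0,0.38]],[0,[33.2,-0.5,0.9],[0,0,-0.0]],[0,[33.2,-0.5,0.9],[0,0,-0.0]]]
```

View pics/w4.png

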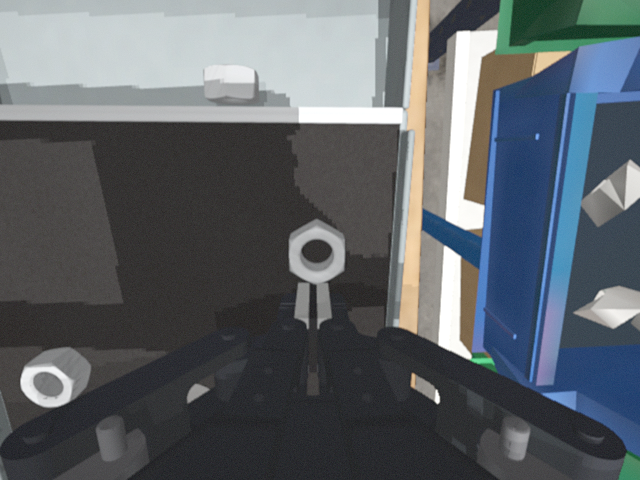

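The nut sits centred in front of the fingertips, at (317,252). I'll carry on over the edge.

>>> move_arm(deltas=[[0,[8,0,2],[0,0,0]],[0,[11,0,0],[0,0,0]],[0,[11,0,0],[0,0,0]],[0,[11,0,0],[0,0,0]],[0,[11,0,0],[0,0,0]],[0,[11,0,0],[0,0,0]],[0,[11,0,0],[0,0,0]],[0,[11,0,0],[0,0,0]],[0,[11,0,0],[0,0,0]],[0,[4,0,0],[0,0,0]]])

```text
clock: 9.15
ee_pos: [0.595, 0.1999, 0.0574]
orientation: [-2.275, -2.166, -0.001]
contact_force: [-0.6, 0.9, 0.3]
width: -0.0002
```

>>> move_arm(deltas=[[0,[0,0,0],[0,0,0]],[0,[0,0,-25],[0,0,0]],[0,[0,0,-25],[0,0,0]],[0,[0,0,0],[0,0,0]]])

```text
clock: 9.48
ee_pos: [0.5981, 0.1979, 0.1123]
orientation: [2.273, 2.162, 0.01]
contact_force: [1.9, -0.5, 1.3]
width: -0.0004
```

```bash
python3 - <<'E'
from h import *
p=env.read_camera('wrist'); save(p,'w5'); 
th=np.radians(-3.15);ty=np.array([-np.sin(th),np.cos(th)]); s=np.array([.4600,.0668])-ty*.043; print(s)
plan([[s[0],s[1],.105],[s[0],s[1],.0575]])
E
```

```text
[0.45763714 0.02386497]
at [0.5973 0.1977 0.1103] psi 87.11 tilt [ 6.05214728e-03  6.37231416e-04 -9.99981483e-01]
8 rows, rot left 0.0
[[0,[-30.1,-21.8,0.9],[0,0,0.26]],[0,[-30.2,-21.6,0.9],[0,0,-0.0]],[0,[-30.2,-21.6,0.9],[0,0,-0.0]],[0,[-30.2,-21.6,0.9],[0,0,-0.0]],[0,[-30.2,-21.6,0.9],[0,0,-0.0]],[0,[-30.2,-21.6,0.9],[0,0,-0.0]],[0,[-0.0,0.0,23.7],[0,0,-0.0]],[0,[0.0,0.0,23.8],[0,0,-0.0]]]
```

View pics/w5.png

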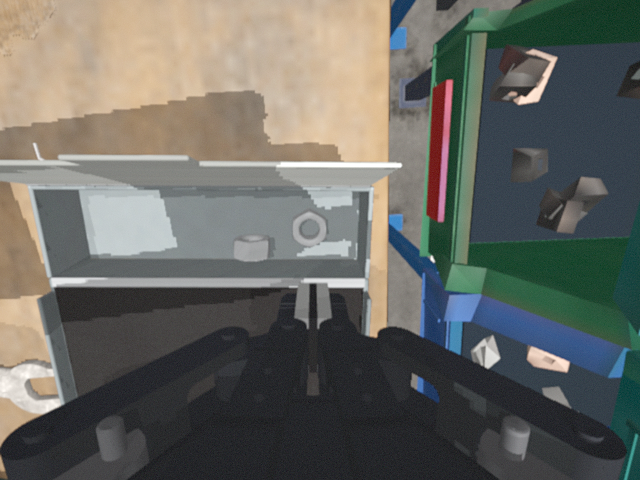

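Two nuts are in the trough, at (252,248) and (310,227). Now the third.

>>> move_arm(deltas=[[0,[-30,-21.5,0],[0,0,0.2]],[0,[-30,-21.5,0],[0,0,0]],[0,[-30,-21.5,0],[0,0,0]],[0,[-30,-21.5,0],[0,0,0]],[0,[-30,-21.5,0],[0,0,0]],[0,[-28,-21.5,0],[0,0,0]],[0,[0,0,0],[0,0,0]]])

```text
clock: 10.12
ee_pos: [0.4515, 0.0238, 0.106]
orientation: [-2.281, -2.155, 0.008]
contact_force: [1.0, -0.2, -1.4]
width: -0.0003
```

```bash
python3 - <<'E'
from h import *
p=env.read_camera('wrist'); save(p,'w6'); 
plan([[.4578,.027,.0575]])
E
```

```text
at [0.4541 0.025  0.1065] psi 86.69 tilt [-2.88096343e-03  2.65115424e-05 -9.99995850e-01]
2 rows, rot left 0.0
[[0,[1.1,1.8,24.5],[0,0,-0.16]],[0,[1.1,1.8,24.5],[0,0,-0.0]]]
```

View pics/w6.png

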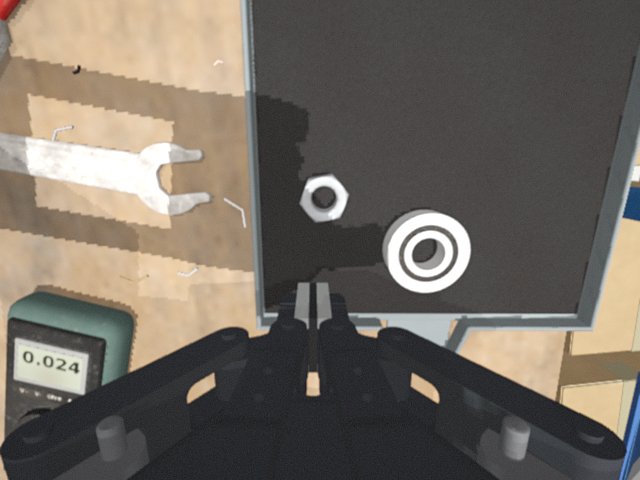

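Nut at (324,197) and tip at (313,285), so I need about 4 mm more in tool +y.

>>> move_arm(deltas=[[0,[0,4,24],[0,0,0]],[0,[0,0.5,20],[0,0,0]],[0,[0,0,3],[0,0,0]],[0,[0,0,0],[0,0,0]]])

```text
clock: 10.5
ee_pos: [0.4604, 0.0272, 0.059]
orientation: [-2.278, -2.159, 0.003]
contact_force: [0.2, 0.2, -0.2]
width: 0.0002
```

>>> move_arm(deltas=[[0,[6,-1,1.5],[0,0,0]],[0,[9,0,0],[0,0,0]],[0,[10,0,0],[0,0,0]],[0,[11,0,0],[0,0,0]],[0,[11,0,0],[0,0,0]],[0,[11,0,0],[0,0,0]],[0,[11,0,0],[0,0,0]],[0,[0,0,0],[0,0,0]]])

```text
clock: 11.17
ee_pos: [0.464, 0.0979, 0.059]
orientation: [-2.278, -2.163, -0.001]
contact_force: [-1.0, 0.5, -0.4]
width: 0.0
```

```bash
python3 - <<'E'
from h import *
plan([[.4685,.200,.0575]])
p=env.read_camera('wrist'); save(p,'w7'); 
E
```

```text
at [0.464  0.0979 0.059 ] psi 87.04 tilt [ 3.68661958e-04  5.69369969e-04 -9.99999770e-01]
3 rows, rot left 0.0
[[0,[34.1,-0.3,0.5],[0,0,0.19]],[0,[34.1,-0.4,0.5],[0,0,-0.0]],[0,[34.1,-0.4,0.5],[0,0,-0.0]]]
```

View pics/w7.png

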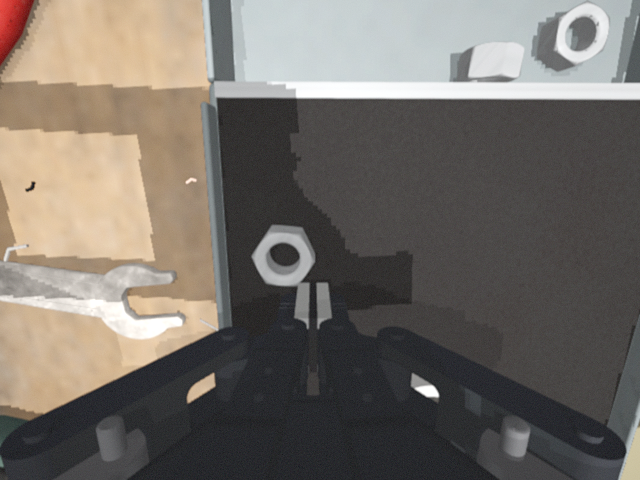

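The nut has slipped left, to (284,255) against the tip at 313, about 13 mm. I'll back off, shift over and push again.

>>> move_arm(deltas=[[0,[-12,0,0],[0,0,0]],[0,[-12,0,0],[0,0,0]],[0,[0,-7,0],[0,0,0]],[0,[0,-7,0],[0,0,0]],[0,[0,0,0],[0,0,0]]])

```text
clock: 11.63
ee_pos: [0.4464, 0.0727, 0.0584]
orientation: [-2.279, -2.159, 0.003]
contact_force: [0.3, -0.2, -0.7]
width: 0.0
```

```bash
python3 - <<'E'
from h import *
o=env.get_obs(); p=env.read_camera('wrist'); save(p,'w8')
T=p['tool_from_camera']; R=Rn.from_rotvec(o['orientation']).as_matrix()
im=p['image'].astype(int)
for r in env.cut_out(p,'nut_a')[:4]:
    v,u=np.nonzero(r['pixels']&(p['depth']>0)); z=p['depth'][v,u]; K=p['camera_matrix']
    c=np.stack([(u-K[0,2])*z/K[0,0],(v-K[1,2])*z/K[1,1],z,np.ones_like(z)],1)@T.T
    print(round(r['confidence'],2),u.mean(),v.mean(),'tool',np.round(np.median(c[:,:3],0),4),'world',np.round(R@np.median(c[:,:3],0)+o['ee_pos'],4))
E
```

```text
0.77 533.9079422382672 3.53971119133574 tool [0.1305 0.0966 0.0245] world [0.5498 0.1978 0.0336]
0.59 603.5284552845528 3.1422764227642275 tool [0.1365 0.1399 0.0404] world [0.5934 0.2014 0.0176]
0.57 320.3254221816522 197.65677772706528 tool [ 0.049   0.0036 -0.0076] world [0.4526 0.1214 0.066 ]
```

View pics/w8.png

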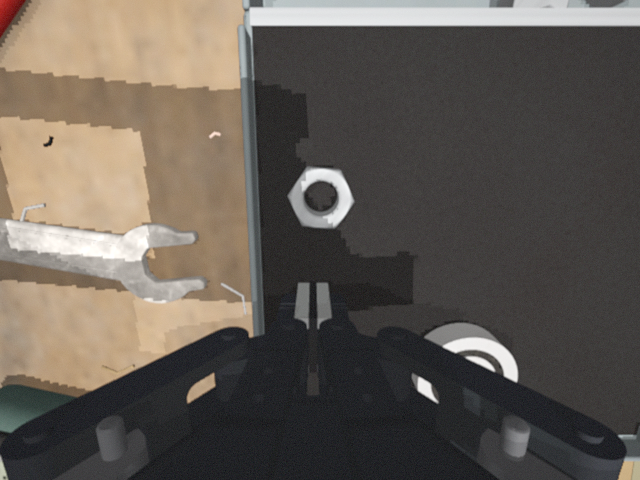

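Flat side faces the fingers, and the nut is 3.6 mm to tool +y. I'll centre on it and push.

>>> move_arm(deltas=[[0,[8,3,0],[0,0,0]],[0,[10,0.5,0],[0,0,0]],[0,[8,0,0],[0,0,0]],[0,[8,0,0],[0,0,0]],[0,[8,0,0],[0,0,0]],[0,[8,0,0],[0,0,0]],[0,[0,0,0],[0,0,0]]])

```text
clock: 12.32
ee_pos: [0.4548, 0.1238, 0.0588]
orientation: [-2.278, -2.163, -0.0]
contact_force: [-0.5, -0.4, 0.6]
width: 0.0
```

```bash
python3 - <<'E'
from h import *
o=env.get_obs(); p=env.read_camera('wrist'); save(p,'w9')
plan([[.459,.2,.0575]])
E
```

```text
at [0.4548 0.1231 0.0587] psi 87.02 tilt [-1.46497374e-04  5.25241287e-05 -9.99999988e-01]
2 rows, rot left 0.0
[[0,[38.5,0.1,0.6],[0,0,0.17]],[0,[38.5,-0.0,0.6],[0,0,-0.0]]]
```

View pics/w9.png

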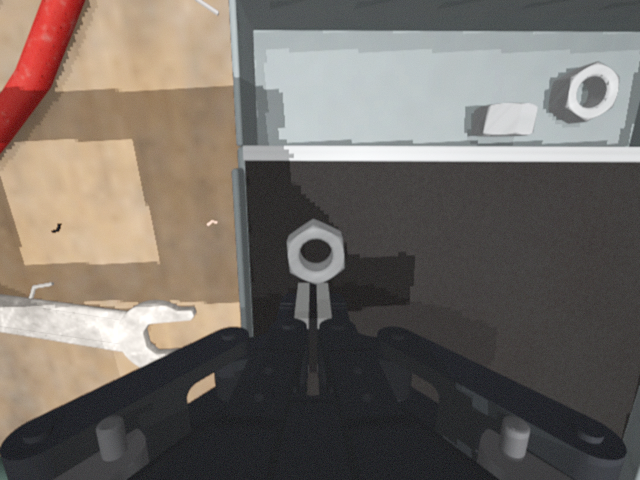

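The nut is centred at (316,251), so I'll finish the push over the edge.

>>> move_arm(deltas=[[0,[7,0,1],[0,0,0]],[0,[10,0,0],[0,0,0]],[0,[10,0,0],[0,0,0]],[0,[10,0,0],[0,0,0]],[0,[10,0,0],[0,0,0]],[0,[10,0,0],[0,0,0]],[0,[10,0,0],[0,0,0]],[0,[9,0,0],[0,0,0]],[0,[0,0,0],[0,0,0]]])

```text
clock: 13.12
ee_pos: [0.4591, 0.1998, 0.0579]
orientation: [-2.279, -2.163, -0.001]
contact_force: [-0.1, -0.3, -0.3]
width: -0.0
```

>>> move_arm(deltas=[[0,[-10,0,-35],[0,0,0]],[0,[-10,0,-40],[0,0,0]],[0,[0,0,-40],[0,0,0]],[0,[0,0,0],[0,0,0]]])

```text
clock: 13.45
ee_pos: [0.4625, 0.1784, 0.1803]
orientation: [2.275, 2.155, 0.017]
contact_force: [1.0, -0.3, 0.6]
width: 0.0002
```

```bash
python3 - <<'E'
from h import *
p=env.read_camera('wrist'); save(p,'w10'); print(env.get_obs()['ee_pos'])
t=env.read_camera('top'); cr=t['image'][160:310,230:430]; cv2.imwrite('pics/t10.png',cv2.cvtColor(cv2.resize(cr,None,fx=4,fy=4,interpolation=cv2.INTER_CUBIC),cv2.COLOR_RGB2BGR))
for r in env.tip_of(t,'cover_tongue')[:1]: print(np.round(w(t,r['position']),4),r['confidence'])
for r in env.tip_of(t,'bearing')[:1]: print(np.round(w(t,r['position']),4),r['confidence'])
E
```

```text
[0.46104093 0.17825153 0.17718975]
[0.5367 0.2659 0.1337] 0.66
[0.5168 0.0311 0.0489] 0.81
```

View pics/w10.png

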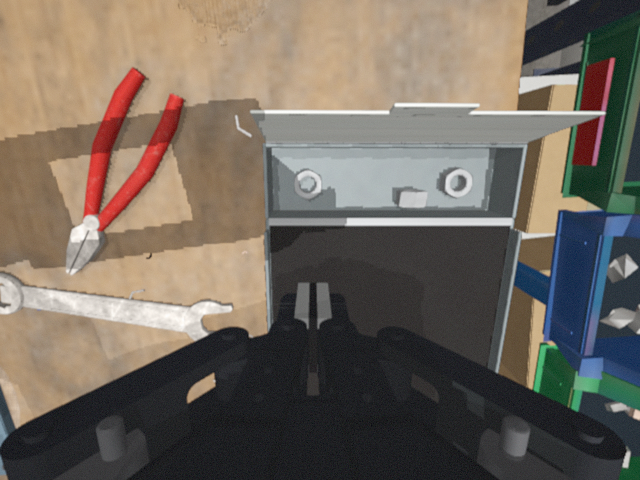

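View pics/t10.png

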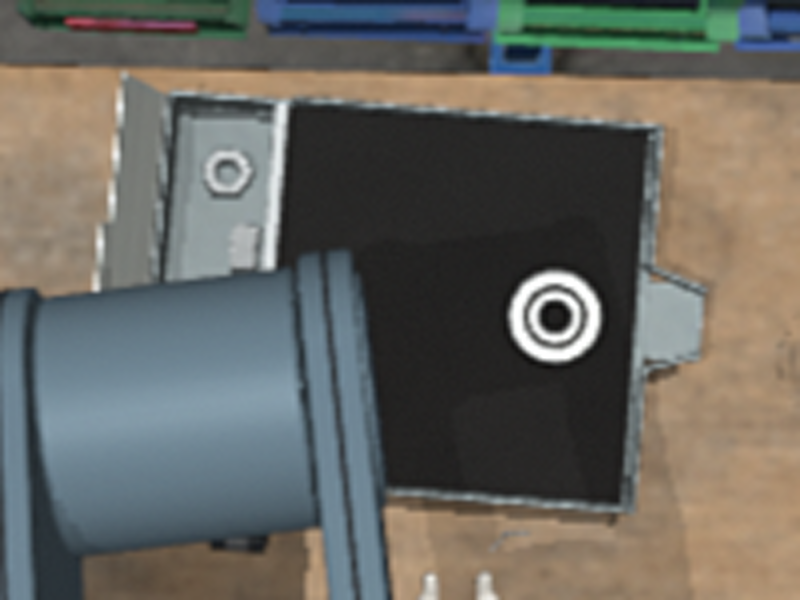

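All three nuts lie in the trough, at wrist (308,183), (411,198) and (458,182), all below the rim. The bearing hasn't moved, and the deck is otherwise clear. Next I'll go over the cover and down behind it.

```bash
python3 - <<'E'
from h import *
plan([[.500,.22,.19],[.5375,.300,.19],[.5375,.300,.118]])
E
```

```text
at [0.4571 0.1779 0.1719] psi 86.92 tilt [-1.59917839e-03 -3.07887435e-04 -9.99998674e-01]
7 rows, rot left 0.0
[[0,[22.2,20.3,-9.0],[0,0,0.07]],[0,[22.2,20.3,-9.0],[0,0,-0.0]],[0,[27.3,11.0,-0.0],[0,0,-0.0]],[0,[27.3,11.0,-0.0],[0,0,-0.0]],[0,[27.3,11.0,-0.0],[0,0,-0.0]],[0,[0.0,0.0,36.0],[0,0,-0.0]],[0,[0.0,0.0,36.0],[0,0,-0.0]]]
```

>>> move_arm(deltas=[[0,[22,20,-10],[0,0,0]],[0,[22,20,-10],[0,0,0]],[0,[27,11,0],[0,0,0]],[0,[27,11,0],[0,0,0]],[0,[27,11,0],[0,0,0]],[0,[0,0,0],[0,0,0]],[0,[0,0,0],[0,0,0]]])

```text
clock: 14.23
ee_pos: [0.5365, 0.2997, 0.1898]
orientation: [-2.277, -2.162, 0.007]
contact_force: [-0.9, -0.6, -0.2]
width: -0.0004
```

```bash
python3 - <<'E'
from h import *
p=env.read_camera('wrist'); save(p,'w11')
plan([[.5375,.300,.117]])
E
```

```text
at [0.5363 0.2988 0.1902] psi 87.0 tilt [-0.00437454 -0.00195636 -0.99998852]
2 rows, rot left 0.0
[[0,[0.6,0.6,36.6],[0,0,0.15]],[0,[0.7,0.6,36.6],[0,0,-0.0]]]
```

View pics/w11.png

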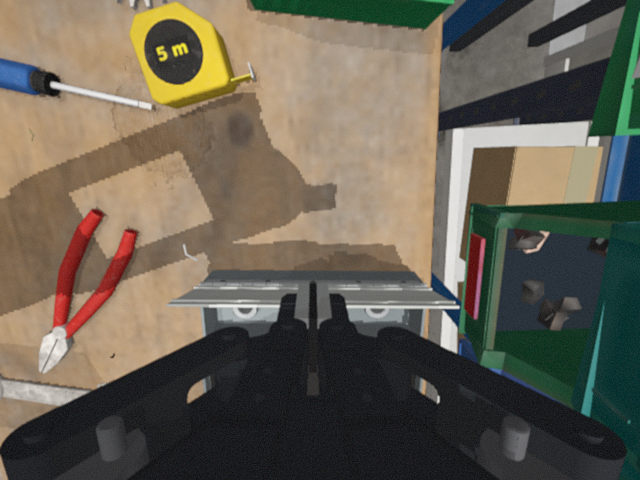

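Seen from the wrist, the cover's free edge (row 300) lies on the −y side of the tips (row 283). I'll go down behind it with a little extra margin.

>>> move_arm(deltas=[[0,[5,0,20],[0,0,0]],[0,[0,0,20],[0,0,0]],[0,[0,0,18],[0,0,0]],[0,[0,0,14],[0,0,0]],[0,[0,0,0],[0,0,0]]])

```text
clock: 14.7
ee_pos: [0.5347, 0.3017, 0.1167]
orientation: [-2.279, -2.158, 0.012]
contact_force: [-1.4, -0.3, -0.1]
width: -0.0002
```

```bash
cat > cov.py <<'E'
from h import *
H=np.array([.5345,.2537,.0545]);th=np.radians(-3.15);ty=np.array([-np.sin(th),np.cos(th)])
def tcp(d,h,half=.011): q=H[:2]-ty*(d-half); return [q[0],q[1],H[2]+h]
rho=.062
W=[tcp(-.01,rho),tcp(0,rho)]+[tcp(rho*np.cos(np.radians(b)),rho*np.sin(np.radians(b))) for b in (80,70,60,50,40,30,22,15,8,3)]
E
python3 - <<'E'
from cov import *
plan(W,step=.012)
s=env.read_camera('scene'); cr=s['image'][180:310,240:400]; cv2.imwrite('pics/s12.png',cv2.cvtColor(cv2.resize(cr,None,fx=4.5,fy=4.5,interpolation=cv2.INTER_CUBIC),cv2.COLOR_RGB2BGR))
E
```

```text
at [0.5347 0.3017 0.1167] psi 86.86 tilt [-0.00780238 -0.00306751 -0.99996486]
14 rows, rot left 0.0
[[0,[-9.0,0.8,0.1],[0,0,0.01]],[0,[-9.0,0.8,0.1],[0,0,-0.0]],[0,[-9.0,0.8,0.1],[0,0,-0.0]],[0,[-10.0,-0.0,-0.0],[0,0,-0.0]],[0,[-10.8,0.0,0.9],[0,0,-0.0]],[0,[-10.4,-0.0,2.8],[0,0,-0.0]],[0,[-9.8,0.0,4.6],[0,0,-0.0]],[0,[-8.9,-0.0,6.2],[0,0,-0.0]],[0,[-7.6,0.0,7.6],[0,0,-0.0]],[0,[-6.2,-0.0,8.9],[0,0,-0.0]],[0,[-3.8,-0.0,7.8],[0,0,-0.0]],[0,[-2.4,-0.0,7.2],[0,0,-0.0]],[0,[-1.5,0.0,7.4],[0,0,-0.0]],[0,[-0.5,-0.0,5.4],[0,0,-0.0]]]
```

View pics/s12.png

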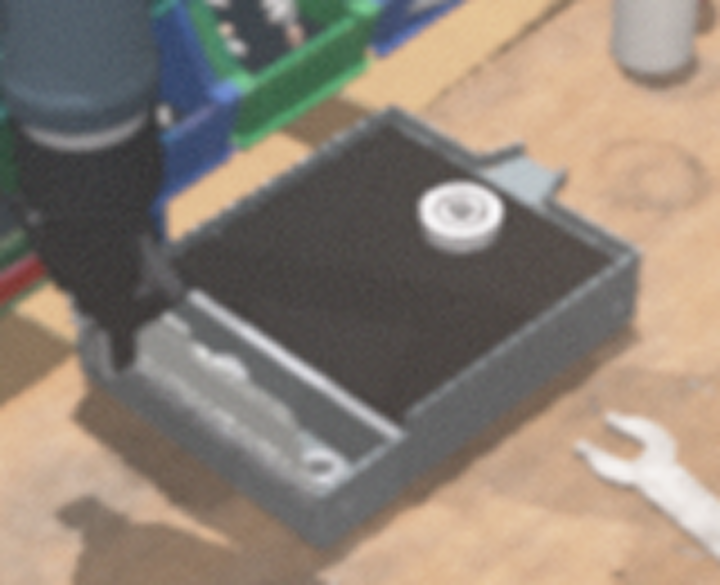

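The fingers stand behind the tongue on its outer side. I'll push it over along the arc.

>>> move_arm(deltas=[[0,[-9,1,0],[0,0,0]],[0,[-9,1,0],[0,0,0]],[0,[-9,1,0],[0,0,0]],[0,[-10,0,0],[0,0,0]],[0,[-11,0,1],[0,0,0]],[0,[-10.5,0,3],[0,0,0]],[0,[-10,0,4.5],[0,0,0]]])

```text
clock: 15.33
ee_pos: [0.5375, 0.2341, 0.1128]
orientation: [2.28, 2.16, 0.002]
contact_force: [-0.2, 0.3, 0.2]
width: -0.0003
```

```bash
python3 - <<'E'
from cov import *
plan(W[5:],step=.012)
s=env.read_camera('scene'); cr=s['image'][180:310,240:400]; cv2.imwrite('pics/s13.png',cv2.cvtColor(cv2.resize(cr,None,fx=4.5,fy=4.5,interpolation=cv2.INTER_CUBIC),cv2.COLOR_RGB2BGR))
E
```

```text
at [0.5375 0.2341 0.1128] psi 86.9 tilt [ 1.57316547e-03  2.37540881e-04 -9.99998734e-01]
8 rows, rot left 0.0
[[0,[-4.7,-2.0,5.4],[0,0,0.05]],[0,[-4.7,-2.0,5.4],[0,0,-0.0]],[0,[-7.6,0.0,7.6],[0,0,-0.0]],[0,[-6.2,-0.0,8.9],[0,0,-0.0]],[0,[-3.8,-0.0,7.8],[0,0,-0.0]],[0,[-2.4,-0.0,7.2],[0,0,-0.0]],[0,[-1.5,0.0,7.4],[0,0,-0.0]],[0,[-0.5,-0.0,5.4],[0,0,-0.0]]]
```

View pics/s13.png

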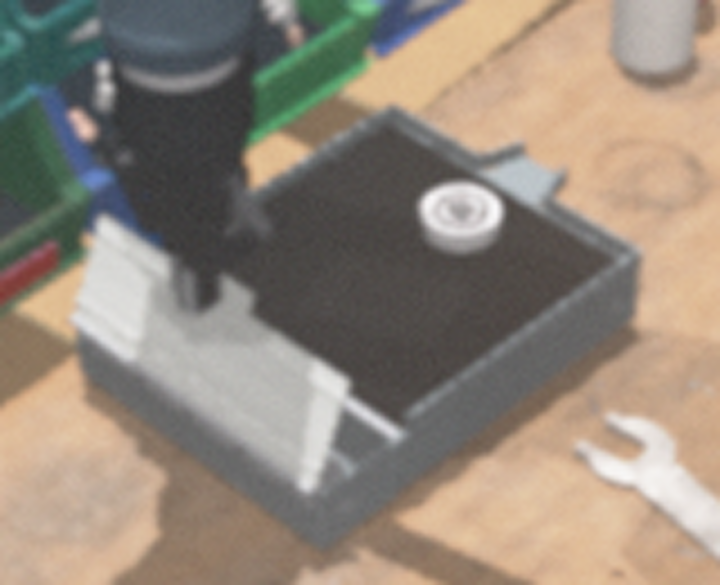

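The cover is swinging in ahead of the fingertips, at about 60°. I'll continue down.

>>> move_arm(deltas=[[0,[-4,-1,5.5],[0,0,0]],[0,[-4,-1,6],[0,0,0]],[0,[-6,0,8],[0,0,0]],[0,[-6,0,9],[0,0,0]],[0,[-3.5,0,8],[0,0,0]],[0,[-2,0,7],[0,0,0]],[0,[-1,0,6],[0,0,0]],[0,[0,0,0],[0,0,0]]])

```text
clock: 16.05
ee_pos: [0.5325, 0.2087, 0.061]
orientation: [-2.279, -2.16, 0.004]
contact_force: [-0.6, -1.0, -0.1]
width: -0.0001
```

```bash
python3 - <<'E'
from cov import *
plan([tcp(.060,.0)],step=.012)
s=env.read_camera('scene'); cr=s['image'][180:310,240:400]; cv2.imwrite('pics/s14.png',cv2.cvtColor(cv2.resize(cr,None,fx=4.5,fy=4.5,interpolation=cv2.INTER_CUBIC),cv2.COLOR_RGB2BGR))
E
```

```text
at [0.5325 0.2087 0.061 ] psi 86.91 tilt [-3.09990057e-03 -5.29502043e-04 -9.99995055e-01]
1 rows, rot left 0.0
[[0,[-3.9,-0.5,6.5],[0,0,0.06]]]
```

View pics/s14.png

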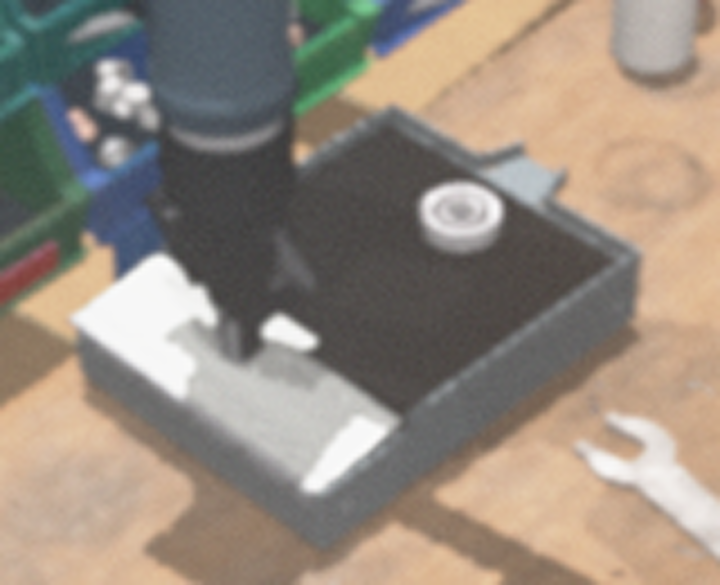

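Nearly shut. Now I'll press down in small steps and watch the force.

>>> move_arm(deltas=[[0,[-2,0,2],[0,0,0]],[0,[-2,0,2],[0,0,0]],[0,[0,0,2],[0,0,0]],[0,[0,0,0],[0,0,0]]])

```text
clock: 16.43
ee_pos: [0.5334, 0.205, 0.0567]
orientation: [2.28, 2.161, 0.0]
contact_force: [0.1, -0.4, 0.6]
width: 0.0
```

>>> move_arm(deltas=[[0,[0,0,1],[0,0,0]],[0,[0,0,0],[0,0,0]]])

```text
clock: 16.6
ee_pos: [0.5335, 0.2051, 0.0558]
orientation: [2.28, 2.161, 0.0]
contact_force: [0.1, 0.2, -0.8]
width: 0.0001
```

>>> move_arm(deltas=[[0,[0,0,1],[0,0,0]],[0,[0,0,0],[0,0,0]]])

```text
clock: 16.77
ee_pos: [0.5335, 0.2051, 0.0548]
orientation: [2.28, 2.161, 0.0]
contact_force: [0.2, 0.4, 0.4]
width: -0.0001
```

>>> move_arm(deltas=[[0,[0,0,1],[0,0,0]],[0,[0,0,0],[0,0,0]]])

```text
clock: 16.93
ee_pos: [0.5336, 0.2051, 0.0543]
orientation: [2.28, 2.161, 0.001]
contact_force: [-1.5, -0.5, 3.9]
width: 0.0002
```

>>> move_arm(deltas=[[0,[0,0,1],[0,0,0]],[0,[0,0,0],[0,0,0]]])

```text
clock: 17.1
ee_pos: [0.5337, 0.2051, 0.0543]
orientation: [2.28, 2.161, 0.001]
contact_force: [-3.3, -0.7, 11.9]
width: -0.0003
```

>>> move_arm(deltas=[[0,[0,0,1],[0,0,0]],[0,[0,0,0],[0,0,0]],[0,[0,0,0],[0,0,0]]])

```text
clock: 17.35
ee_pos: [0.5337, 0.2052, 0.0542]
orientation: [2.279, 2.161, 0.002]
contact_force: [-6.5, -1.5, 18.2]
width: 0.0002
```

>>> move_arm(deltas=[[0,[0,0,-6],[0,0,0]],[0,[0,0,-20],[0,0,0]],[0,[0,0,-40],[0,0,0]],[0,[-20,0,-40],[0,0,0]],[0,[-35,0,-20],[0,0,0]],[0,[-40,-10,0],[0,0,0]],[0,[-40,-10,0],[0,0,0]],[0,[-40,-10,0],[0,0,0]],[0,[-30,0,0],[0,0,0]],[0,[0,0,0],[0,0,0]]])

```text
clock: 18.18
ee_pos: [0.4922, -0.0015, 0.1753]
orientation: [2.283, 2.155, -0.002]
contact_force: [0.3, -0.2, 0.0]
width: 0.0003
```

```bash
python3 - <<'E'
from h import *
o=env.get_obs(); print(o['clock'],o['ee_pos'],o['contact_force'])
t=env.read_camera('top'); cr=t['image'][160:310,230:430]; cv2.imwrite('pics/t20.png',cv2.cvtColor(cv2.resize(cr,None,fx=4,fy=4,interpolation=cv2.INTER_CUBIC),cv2.COLOR_RGB2BGR))
c=cloud(t,np.ones((480,640),bool)); O=np.array([.5345,.2537]);th=np.radians(-3.15);ty=np.array([-np.sin(th),np.cos(th)]);tx=np.array([np.cos(th),np.sin(th)])
T=(c[:,:2]-O)@np.c_[tx,ty]; g=(np.abs(T[:,0])<.095)&(T[:,1]<-.005)&(T[:,1]>-.066)&(np.abs(c[:,2]-.06)<.05)
A=np.c_[T[g],np.ones(g.sum())]; print('cover plane',np.linalg.lstsq(A,c[g,2],rcond=None)[0],g.sum(),np.median(c[g,2]))
for n in ['cover_tongue','bearing','nut_a','oil_bottle','tape_measure']:
  for r in env.tip_of(t,n)[:2]: print(n,np.round(w(t,r['position']),4),round(r['confidence'],2))
s=env.read_camera('scene'); save(s,'s20')
E
```

```text
18.1833 [ 0.49218923 -0.00148126  0.17533486] [ 0.26810658 -0.1713897   0.04249631]
cover plane [0.00030866 0.0011328  0.05402823] 2452 0.05400887981647644
cover_tongue [0.5273 0.1673 0.0517] 0.59
bearing [0.517  0.0316 0.0518] 0.44
oil_bottle [ 0.5783 -0.2497 -0.002 ] 0.93
tape_measure [ 0.4458  0.4555 -0.0022] 0.87
```

View pics/t20.png

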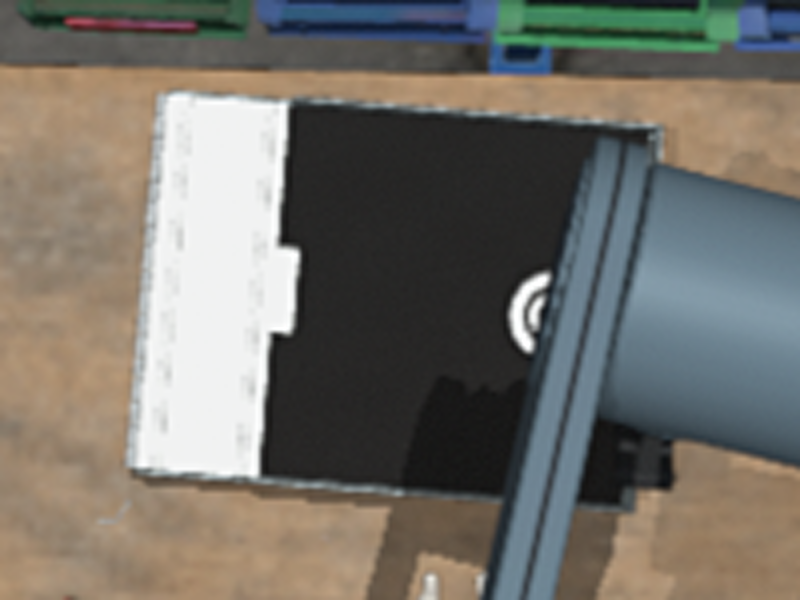

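View pics/s20.png

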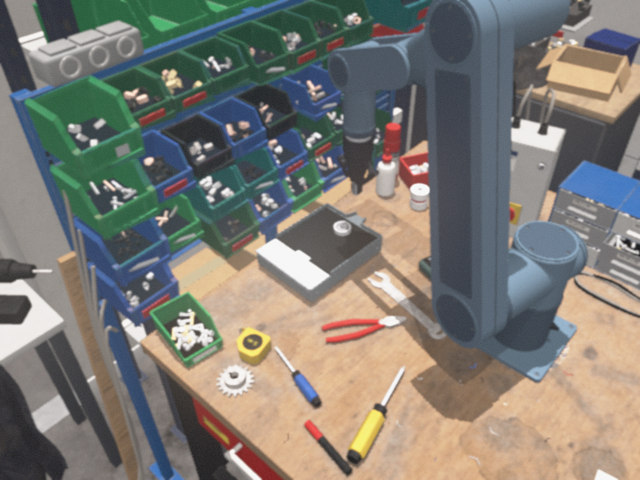

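The cover lies flat: its plane slopes 0.001 rad and its height is 0.054 m. The deck holds only the bearing, the bottle and tape haven't moved, and the arm is clear at z=0.175. I'm handing it in.

```bash
python3 -c "
from workcell import env
print(env.sign_off())"
```

```text
the job is handed in; nothing more can be done
None
```

The three nuts are in the trough with the cover pushed over and pressed flat, and I handed the job in at about 18.3 s of the 58 s. I swept them one at a time with the closed fingers. The third slipped off to one side partway, so I backed off, re-centred and pushed it again.

**Nuts:** the wrist picture before closing showed all three in the trough, below its rim. One stands on its side.

**Cover:** pressing met a hard stop at z ≈ 0.054 m, with about 18 N upward. Afterwards the depth image showed it level, within about 0.001 rad, at 0.054 m. The network's cover-tongue position came out roughly 5 mm off where a shut cover should put it; I went by the depth plane.

**Everything else:** the bearing, oil bottle and tape measure were found where they started, within about 3 mm, which is within measuring error. The arm partly hid the bearing in the last top picture, but it shows whole in the scene picture. The arm was clear of everything, with contact force near 0 N.

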